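# Present a deburred copper blank to the inspection camera

## Task

The copper blank in the edge deburrer is finished and its underside has to be inspected. Raise the lift lever all the way so that the hold-down foot swings up clear, take the blank off its pad and carry it over the loaded tray to the upward-looking camera on the other side. Finish still holding it there, still and level, centred about one centimetre above the camera's window, with neither blank nor gripper touching the camera or the tray, and leave everything else as it lies.

Things in the scene. Friction and masses are not known exactly. Their poses are not given: they have to be found in the camera images.
- deburrer: Green bench deburrer, box 210 x 130 mm, steel deck 70 mm above the table. Origin on the table under the spindle; x points from spindle to head (post and fork at x 88 to 122 mm, y within 20, top 142 mm up), z up; front edge x -75, sides y +-65. Behind the blank, from x +36 mm, is a small cutter, up to 100 mm above the table. A loose hex key lies on the deck at x about -62 mm. Fixed.
- pad_top (a point): Centre of the top of the deburrer's round driven pad (36 mm across, fixed, 82 mm above the table and 12 mm above the deck). The blank lies on it.
- lift_lever (a joint): Angle (rad) of lift lever and hold-down arm, one rigid piece on a pin in the deburrer's head: 0 = foot down on the blank, 1.85 = fully up at its stop, arm upright and leaning a little back. The hinge is stiff (0.2 N m, 3 to 6 N at the grip bar) and stays where it is left. The arm is 105 mm long, 13 wide, along the deburrer's -x when down, with a rubber foot at its end.
- lever_pivot (a point): Point on the lever's hinge axis in the middle of the head, 125 mm above the table, 105 mm from the spindle axis along the deburrer's x. The hinge axis is the deburrer's y axis; raising takes the grip bar up and back towards the deburrer's +x.
- lift_bar (a point): Middle of the lever's black round grip bar, 12 mm in diameter, along the deburrer's y, free 20 mm each way from here. It is 75 mm from the hinge axis, 53 mm to the +y side of the arm; when down, 7 mm below and 75 mm in front (-x) of the axis. Pinch it from above, fingers on its +x and -x sides; it turns freely in the pads as it is led round its arc.
- blank: Round flat copper blank, 60 mm in diameter, 6 mm thick, about 150 g. Origin at the centre of its underside, z up. It lies loose on the narrower pad, so its rim stands free 12 mm above the deck all round. Best taken across its diameter near the fingertips, so that the tips reach only a few millimetres below its underside.
- camera: Upward-looking camera on an aluminium base plate 130 by 120 mm: black camera, lens, and on top a flat black ring light 80 mm in diameter round the glass window, the highest part, 110 mm above the table. Origin on the table under the optical axis, z up. It does not move.
- window (a point): Centre of the camera's glass window, at the level of the ring light's flat top, 110 mm above the table. The blank's centre is to hover over this point.
- tray: Wooden tray 362 mm by 156 mm (long along its x), lying on piles of large copper blanks, filled with piles of blanks the same size as the one in the deburrer; the highest pile is up to 130 mm above the table. It stands between deburrer and camera. Origin on the table under its middle. It does not move.
- lens_cap: Loose black round cap, 32 mm in diameter, 9 mm thick, on a corner of the camera's base plate; to be left alone. Origin at the centre of its underside.
- hex_key: Loose small L-shaped hex key, 63 mm long, 5 mm thick, on the deburrer's deck near the front edge; to be left alone. Origin near its middle.
- calipers: Loose 200 mm calipers lying on the table; to be left alone. Origin at the middle of the beam.
- oil_bottle: Loose white bottle, 56 mm in diameter, 150 mm high; to be left alone. Origin at the centre of its base.
- brush: Loose brush with a wooden handle lying on the table; to be left alone.
- ring_gauge: Loose steel ring gauge, 96 mm in outer diameter, 16 mm high, on the table; to be left alone. Origin at the centre of its underside.
- scraper: Loose screwdriver-like tool with a wooden handle on the table beyond the work; to be left alone.
- big_blank: Loose copper disc, 110 mm in diameter, 6 mm thick, lying on the table beyond the work; to be left alone. Origin at the centre of its underside.
There are look-alikes about, which are no part of the job. Leave any purple or yellow look-alike of the blank alone. Several things have the shape of the camera; the one meant has the colours described above.

How it is judged (in metres and radians):
On the way, in this order (a step that is already met when the one before it is completed fails the run):
1. the lift lever is raised (1.55 rad or more) while the blank still lies on its pad (value of joint lift_lever above 1.55 rad and distance between blank and pad_top below 0.012 m), for 0.2 s.
2. the gripper has lifted the blank off its pad (z of blank in the frame of pad_top above 0.02 m and contact force between blank and the fingers above 1 N), for 0.2 s.
3. the blank passes over the tray (y of blank in the frame of tray between -0.07 and 0.07 m and x of blank in the frame of tray between -0.18 and 0.18 m and z of blank in the frame of tray above 0.12 m), for 0.05 s.
At the end, for the whole second after the job is handed in: The gripper holds the blank still over the camera: centre within 6 mm of the window's centre, underside 4 to 16 mm above the window, level within 0.1 rad (6 degrees), neither blank nor gripper touching the camera, and the lift lever still raised (1.5 rad or more) (value of joint lift_lever above 1.5 rad and horizontal distance between blank and window below 0.006 m and z of blank in the frame of window between 0.004 and 0.016 m and angle between blank's own z axis and vertical below 0.1 rad and linear speed of blank below 0.02 m/s and contact force between blank and the fingers above 1 N and contact force between each of blank, the arm, the fingers and camera below 0.05 N); the arm keeps its last pose, push and grip.
It fails at once if the blank or the gripper touches the camera (contact force between any of blank, the fingers, the arm and camera above 0.5 N).
It fails at once if the blank or the robot touches the tray or the piles in it (contact force between any of blank, the fingers, the arm and tray above 0.5 N).
It fails at once if a loose bystander is moved by more than 20 mm (distance of any of lens_cap, hex_key, calipers, oil_bottle, brush, ring_gauge, scraper, big_blank from where it was at the start of the episode above 0.02 m).
It also fails if it takes over 64 s, if anything falls off the work surface, if the arm or the gripper's body presses on something with over 40 N, if the wrist force passes 120 N, or if a joint passes its speed limit or range.

## Robot

A 6-joint arm with a two-finger parallel gripper is mounted at the origin on the work surface. World frame = base frame: x ahead of the robot, y to its left, z up, the work surface at z = 0. Lengths are in m, angles in degrees, forces in N, time in s.
With the tool pointing down it reaches from about 0.35 to 0.775 m from the base axis. Payload 5.5 kg.
Tool frame: the origin (TCP) lies at the very end of the fingers, on their centre line; the grasp point (between the pads) lies 19 mm behind it (robot.grip_depth is the distance from the TCP to the grasp point, in m); z points along the fingers, y is the line along which they close (so a half turn about z gives the same grasp; the last joint's range is limited). The gripper opens to 85 mm and grips with 20 to 120 N. Pads are 22 mm wide; open, the fingers measure 114 mm over their backs; the gripper's body (76 mm by 85 mm) begins 54 mm behind the grasp point. The pads swing forward as they close: fully open they stand 13 mm farther back than shut.
Start: joints at [59.668, 17.945, 2.641, 74.691, 0, 82.002], TCP at [0.219, 0.532, 0.231] pointing down, gripper open.
Joint ranges: [-158.12, 158.12], [-49.38, 96.58], [-58.88, 72.47], [-126.05, 133.96], [-84.25, 85.87], [-180, 180]. Speed limits (degrees/s): [147.25, 147.25, 180, 180, 180, 180].

## Interface

Orientations are given as [roll, pitch, yaw] about the fixed x, y, z axes, in that order (R = Rz(yaw) Ry(pitch) Rx(roll)).
In Python, from workcell import robot, optics, hand_in gives the robot as it stands. The module is installed in compiled form; this text tells all that it offers.
- The arm moves only by the tool arm_command, never from a script. Its argument "series" is a list of rows, each a list of 5 numbers: the shift along the tool's x, y, z in mm, then the turn about the tool's z in degrees, then the finger opening in mm, from 0 to 85.4. A call has 1 to 8 rows; each row shifts and turns the commanded pose from where the row before left it, along the tool's axes as they then stand; what a row does not reach is not made up. A row lasts 1/8 s, in which the tool goes at most 62.5 mm and 10.7 degrees, less where a joint would pass 70% of its speed; a pose out of reach is approached as far as the arm can. A call is refused whole if a number of a shift passes 62.5 or a number of a turn 10.7, either way. A call with a gripper value outside its range is refused whole. The fingers move at their own pace and stop on an object; the grip force is fixed at half the most. Time passes only in rows, so rows that do not move let the fingers close. It gives the time, the measured TCP pose, the force and the opening at its end, in the units of the state.
- robot.state(): the state, without advancing time (a new reading comes with each control period).
- optics.get_image(name): name is "scene" or "top" or "wrist"; returns the picture (420x560x3 uint8, blue, green, red); there is no depth.
- optics.camera_params(name): a dict with "fovy" (degrees; the focal length in pixels is half the picture's height over the tangent of half this angle, whatever the lens; pixels are square), "cx", "cy" (the principal point, pixels), "pose" (4x4, takes a point from camera to world coordinates). Camera axes: x right, y up, looking along -z (the intrinsics and any distortion apply to the point x, -y, -z); pixel columns grow to the right and rows downward; lengths in m; the calibration is good to about 2 mm. A picture is of the moment at which its call begins: read the wrist's pose just before it. camera_params takes no time and is no camera call; for the wrist camera it gives the pose at the moment of the call.
- hand_in(): hands the job in, once; it reports no verdict.
The state is a dict: "clock": time; "joint_pos": joint angles; "qd": joint speeds; "effort": joint torques, N m; "eef_pos": TCP position; "orientation": TCP orientation; "force": force on the tool from outside, world axes, zero at the start; "moment": the same for the moment, N m; "grip_width": finger opening in m.
Only numpy, scipy, OpenCV 4.12 (cv2) and the standard library are available. Lean on these libraries where they do the work, as an engineer would, in place of code of your own. Each camera call takes 0.05 s, during which the arm holds its last target. There are 200 camera calls.

## Working session

There is one attempt and no reset: what is moved stays moved. The work goes in short steps, Python scripts to look and compute and a tool call to move; the robot and the scene stay as the last step left them, time stands still between calls to the robot, and variables do not carry over. Pictures are saved under pics/ and viewed, on a budget of 10 in all, crops included, one or two more only if the job needs it, and the job is handed in when it is done.

Besides the shell and the picture viewer there is one more tool, called after ">>>" by a JSON object that holds its "api" and its "payload", one argument or row to a line. arm_command: Moves the arm, as the interface text tells. Its arguments: {"type":"object","properties":{"series":{"type":"array","items":{"type":"array","items":{"type":"number"}}}},"required":["series"]}

```bash
mkdir -p pics; python3 - <<'E'
from workcell import robot, optics
import cv2,numpy as np
print(robot.state())
for n in("scene","top","wrist"):
    p=optics.camera_params(n);print(n,{k:(v if k!='pose' else np.round(v,4).tolist()) for k,v in p.items()})
    cv2.imwrite(f"pics/{n}0.png",optics.get_image(n))
E
```

```text
{'clock': 0.0, 'joint_pos': array([5.96675304e+01, 1.79904678e+01, 2.57661694e+00, 7.46910100e+01,
       1.91902731e-05, 8.20017952e+01]), 'qd': array([ 0.01987213,  0.02543886, -0.07016014,  0.07987546,  0.0278478 ,
       -0.08877801]), 'effort': array([ 3.82471017e-04, -4.80624747e+01,  2.98535961e+01,  1.95807073e-02,
        2.11884117e-05, -2.66213313e-06]), 'eef_pos': array([0.21824793, 0.53141191, 0.23040966]), 'orientation': array([-1.79896162e+02, -1.46095553e-02,  1.57665722e+02]), 'force': array([ 0.18716888, -0.55304401,  0.31479209]), 'moment': array([0.0228082 , 0.02545114, 0.04094187]), 'grip_width': 0.08552663435320376}
scene {'fovy': 42.80175952646116, 'cx': 272.78059798223524, 'cy': 202.67168141615088, 'pose': [[0.8146, -0.5031, 0.2886, 0.9094], [0.58, 0.7043, -0.4093, -0.5933], [0.0026, 0.5008, 0.8655, 1.3763], [0.0, 0.0, 0.0, 1.0]]}
top {'fovy': 57.62651640677004, 'cx': 281.8984182136544, 'cy': 210.94683502818322, 'pose': [[-0.0064, 0.9889, -0.1482, 0.3525], [-0.9999, -0.0045, 0.0134, 0.0117], [0.0126, 0.1483, 0.9889, 1.1498], [0.0, 0.0, 0.0, 1.0]]}
wrist {'fovy': 61.082543793504165, 'cx': 280.44232086389695, 'cy': 203.98269007516345, 'pose': [[0.3803, -0.8748, -0.3002, 0.1418], [0.9249, 0.3592, 0.1249, 0.564], [-0.0014, -0.3252, 0.9456, 0.3739], [0.0, 0.0, 0.0, 1.0]]}
```

View pics/top0.png

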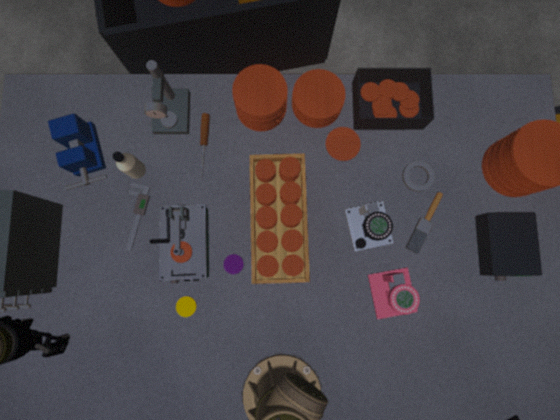

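View pics/scene0.png

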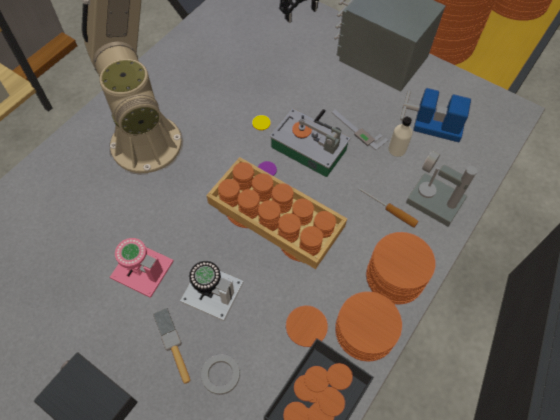

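The top view shows the deburrer at about (182,243), with its head toward +x (image up). The tray is at (279,218) and the aluminium/black camera at (378,226). The pink one at (404,298) is a decoy. I'll enlarge both views in one composite.

```bash
python3 - <<'E'
import cv2,numpy as np
t=cv2.imread("pics/top0.png");s=cv2.imread("pics/scene0.png")
f=lambda im,x,y,w,h:cv2.resize(im[y:y+h,x:x+w],(400,300),interpolation=cv2.INTER_CUBIC)
o=np.vstack([np.hstack([f(t,140,200,100,75+0),f(t,330,195,80,60)]),np.hstack([f(s,260,100,100,75),f(s,170,250,80,60)])])
cv2.imwrite("pics/c1.png",cv2.convertScaleAbs(o,alpha=1.3))
E
```

```text
(no output)
```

View pics/c1.png

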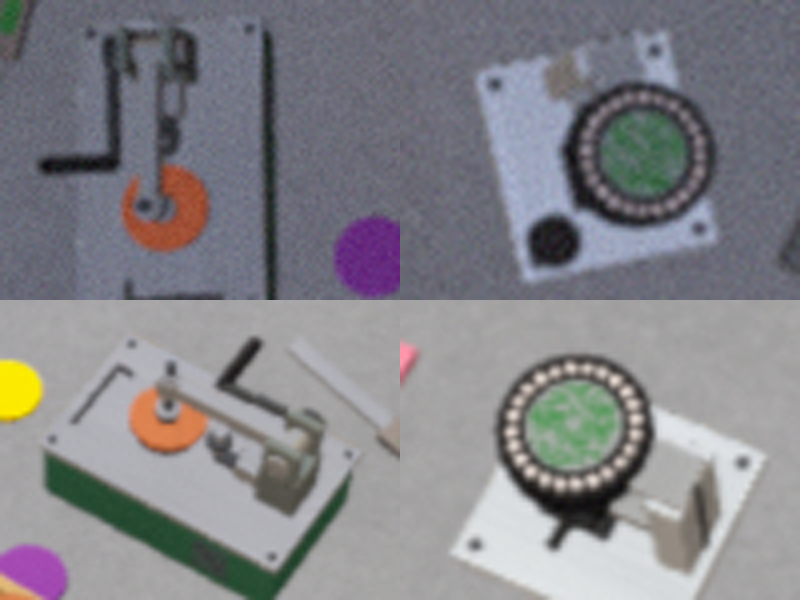

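```bash
cat > h.py <<'E'
import numpy as np
from workcell import robot, optics
def ray(n,u,v,P=None):
    p=optics.camera_params(n); P=p['pose'] if P is None else P
    f=210/np.tan(np.radians(p['fovy']/2))
    return P[:3,3],P[:3,:3]@np.array([(u-p['cx'])/f,-(v-p['cy'])/f,-1])
def hit(n,u,v,z,P=None):
    o,d=ray(n,u,v,P); return o+d*(z-o[2])/d[2]
def pix(n,X,P=None):
    p=optics.camera_params(n); P=p['pose'] if P is None else P
    f=210/np.tan(np.radians(p['fovy']/2)); q=P[:3,:3].T@(np.asarray(X)-P[:3,3])
    return np.array([p['cx']-f*q[0]/q[2],p['cy']+f*q[1]/q[2]])
E
python3 - <<'E'
from h import *
np.set_printoptions(precision=4,suppress=True)
for l,n,u,v,z in [("blank","top",181.2,251.7,.088),("blank","scene",301.5,129.2,.088),("win","top",378.2,225.2,.11),("win","scene",204.6,274.6,.11),
 ("scrL","top",162.4,208,.07),("scrR","top",202.4,206.7,.07),("sc scrBackR","scene",327.7,164,.07),("sc back2","scene",346.9,138.5,.07),("sc frontL","scene",292.6,110.7,.07),("sc frontR","scene",273,134.7,.07),
 ("barend","top",150,241.5,.118),("barin","top",168,240,.118)]+[("tray","top",u,v,.09) for u,v in[(250,154),(305,153),(309,282),(251,284)]]:
  print(l,n,hit(n,u,v,z))
E
```

```text
blank top [0.3993 0.2759 0.088 ]
blank scene [0.4017 0.275  0.088 ]
win top [ 0.4676 -0.2668  0.11  ]
win scene [ 0.4687 -0.2663  0.11  ]
scrL top [0.5245 0.3379 0.07  ]
scrR top [0.5277 0.2242 0.07  ]
sc scrBackR scene [0.529  0.2254 0.07  ]
sc back2 scene [0.5262 0.3378 0.07  ]
sc frontL scene [0.3315 0.3312 0.07  ]
sc frontR scene [0.3359 0.2193 0.07  ]
barend top [0.4258 0.3529 0.118 ]
barin top [0.4295 0.3049 0.118 ]
tray top [0.677  0.0878 0.09  ]
tray top [ 0.6796 -0.0702  0.09  ]
tray top [ 0.3147 -0.0755  0.09  ]
tray top [0.3104 0.0829 0.09  ]
```

The two views agree to about 2 mm, and the deburrer's yaw is about 1.8°. I'll turn to yaw 91.8 first, so the fingers close along the deburrer's x axis.

>>> {"api": "arm_command", "payload": {
  "series": [
    [0, 0, 0, 10.7, 40],
    [0, 0, 0, 10.7, 40],
    [0, 0, 0, 10.7, 40],
    [0, 0, 0, 10.7, 40],
    [0, 0, 0, 10.7, 40],
    [0, 0, 0, 10.7, 40],
    [0, 0, 0, 1.7, 40],
    [0, 0, 0, 0, 40]
  ]
}}

```text
clock: 1.15
eef_pos: [0.2185, 0.5318, 0.2311]
orientation: [-180.0, 0.0, 91.9]
force: [-0.1, 0.4, -0.4]
grip_width: 0.0398
```

>>> {"api": "arm_command", "payload": {
  "series": [
    [-34, 34, 0, 0, 40],
    [-34, 34, 0, 0, 40],
    [-34, 34, 0, 0, 40],
    [-34, 34, 0, 0, 40],
    [-34, 34, 0, 0, 40],
    [-34, 34, 0, 0, 40],
    [0, 0, 40, 0, 40],
    [0, 0, 0, 0, 40]
  ]
}}

```text
clock: 2.15
eef_pos: [0.4271, 0.3326, 0.1887]
orientation: [-179.7, 0.2, 91.8]
force: [-0.4, 1.3, 0.3]
grip_width: 0.0399
```

```bash
python3 - <<'E'
from h import *
import cv2
s=robot.state();print(s['eef_pos'],s['orientation'],s['force'])
P=optics.camera_params('wrist')['pose'];np.save('P1',P)
cv2.imwrite("pics/w1.png",optics.get_image('wrist'))
print(pix('wrist',[.4288,.3295,.118],P),pix('wrist',[.4005,.2755,.088],P))
E
```

```text
[0.42709514 0.33258539 0.1886527 ] [-1.79680875e+02  1.57654617e-01  9.17872639e+01] [-0.35363767  1.31347997  0.3022311 ]
[281.98042508 223.85111398] [243.39419456 272.38915045]
```

View pics/w1.png

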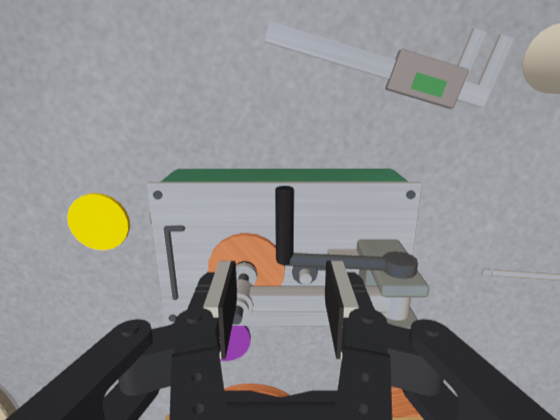

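The wrist view shows the bar at x≈285, y 187–263, against a predicted centre of (282,224). That puts it about 2 mm further in +x. Descending now.

>>> {"api": "arm_command", "payload": {
  "series": [
    [2, 3.5, 30, 0, 40],
    [0, 0, 30, 0, 40],
    [0, 0, 28, 0, 40],
    [0, 0, 0, 0, 40],
    [0, 0, 0, 0, 0],
    [0, 0, 0, 0, 0],
    [0, 0, 0, 0, 0],
    [0, 0, 0, 0, 0]
  ]
}}

```text
clock: 3.2
eef_pos: [0.429, 0.3372, 0.1053]
orientation: [-179.7, -0.1, 91.9]
force: [-11.4, 1.2, 7.5]
grip_width: 0.0097
```

Gripped with a width near 10 mm. Now leading the bar round the first half of its arc.

>>> {"api": "arm_command", "payload": {
  "series": [
    [0, -0.4, -8.7, 0, 0],
    [0, 0.8, -8.6, 0, 0],
    [0, 1.7, -8.5, 0, 0],
    [0, 2.6, -8.2, 0, 0],
    [0, 3.5, -7.8, 0, 0],
    [0, 4.5, -7.5, 0, 0],
    [0, 5.3, -6.8, 0, 0],
    [0, 6, -6.3, 0, 0]
  ]
}}

```text
clock: 4.2
eef_pos: [0.4468, 0.3378, 0.1659]
orientation: [-179.0, -0.1, 92.0]
force: [-25.0, 3.7, 10.3]
grip_width: 0.0097
```

>>> {"api": "arm_command", "payload": {
  "series": [
    [0, -3, -3, 0, 0],
    [0, 0, 0, 0, 0]
  ]
}}

```text
clock: 4.45
eef_pos: [0.4496, 0.3379, 0.1698]
orientation: [-179.7, -0.1, 91.9]
force: [-9.7, 2.8, 2.5]
grip_width: 0.0095
```

```bash
python3 - <<'E'
from h import *
import cv2
s=robot.state();print(s['eef_pos'],s['orientation'],s['force'],s['moment'])
cv2.imwrite("pics/w2.png",cv2.vconcat([optics.get_image('wrist')[60:,:],]))
E
```

```text
[0.44961122 0.33790875 0.16977515] [-1.79697662e+02 -1.12080214e-01  9.18974791e+01] [-9.67589941  2.76916753  2.45744401] [ 0.47332255  2.06508399 -0.01868131]
```

View pics/w2.png

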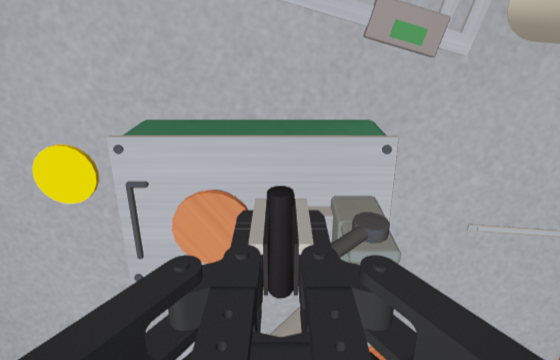

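The wrist view shows the bar firmly between the pads at about (280,245) and the lever rising. The blank is still on its pad and the forces have eased. Continuing the arc.

>>> {"api": "arm_command", "payload": {
  "series": [
    [0, 6, -5.3, 0, 0],
    [0, 6.8, -4.7, 0, 0],
    [0, 7.5, -3.7, 0, 0],
    [0, 8, -3, 0, 0],
    [0, 8.3, -2, 0, 0],
    [0, 8.5, -0.9, 0, 0],
    [0, 9, 0.3, 0, 0],
    [0, 0, 0, 0, 0]
  ]
}}

```text
clock: 5.5
eef_pos: [0.5081, 0.34, 0.1918]
orientation: [179.8, -0.2, 91.8]
force: [-2.3, 1.3, 7.3]
grip_width: 0.0092
```

>>> {"api": "arm_command", "payload": {
  "series": [
    [0, 6, -1, 0, 0],
    [0, 5, 1, 0, 0],
    [0, 3, 1, 0, 0],
    [0, 0, 0, 0, 0]
  ]
}}

```text
clock: 6.0
eef_pos: [0.5171, 0.3402, 0.1911]
orientation: [-179.7, -0.2, 91.9]
force: [-17.8, -0.3, 18.8]
grip_width: 0.0095
```

Close to the stop. Release and rise.

>>> {"api": "arm_command", "payload": {
  "series": [
    [0, -2, 0, 0, 30],
    [0, 0, 0, 0, 30],
    [0, 0, 0, 0, 30],
    [0, 0, -20, 0, 30],
    [0, 0, -40, 0, 30],
    [0, 0, -20, 0, 30],
    [-30, -30, 0, 0, 80],
    [0, -50, 0, -5, 85]
  ]
}}

```text
clock: 7.0
eef_pos: [0.4411, 0.3053, 0.2666]
orientation: [180.0, 0.0, 96.7]
force: [-0.2, 0.2, 0.3]
grip_width: 0.0651
```

>>> {"api": "arm_command", "payload": {
  "series": [
    [0, -20, 0, -10.6, 85],
    [0, 0, 0, -10.6, 85],
    [0, 0, 0, -10.6, 85],
    [0, 0, 0, -10.6, 85],
    [0, 0, 0, -10.6, 85],
    [0, 0, 0, -10.6, 85],
    [0, 0, 0, -10.6, 85],
    [0, 0, 0, -10.6, 85]
  ]
}}

```text
clock: 8.0
eef_pos: [0.4207, 0.3041, 0.2669]
orientation: [-180.0, 0.0, -178.1]
force: [0.0, 0.2, 0.9]
grip_width: 0.085
```

```bash
python3 - <<'E'
from h import *
import cv2
s=robot.state();print(s['eef_pos'],s['orientation'],s['force'])
P=optics.camera_params('wrist')['pose']
im=optics.get_image('wrist');cv2.imwrite("pics/w3.png",im)
h=cv2.cvtColor(im,cv2.COLOR_BGR2HSV);m=((h[...,0]<15)&(h[...,1]>110)).astype(np.uint8)
n,l,st,c=cv2.connectedComponentsWithStats(m)
for i in range(1,n):
  if st[i,4]>1500: print(st[i],c[i],hit('wrist',*c[i],.088,P))
print(pix('wrist',[.402,.2755,.088],P))
E
```

```text
[0.42074489 0.30413351 0.26687536] [-1.79994443e+02  7.44015983e-03 -1.78108107e+02] [0.00514474 0.22878332 0.92823645]
[ 220  123   64   64 3214] [251.53702551 154.2840697 ] [0.40163662 0.2774811  0.088     ]
[   0  143   69  229 9025] [ 23.00598338 268.41229917] [0.52694414 0.04492058 0.088     ]
[249.36633978 154.6075574 ]
```

View pics/w3.png

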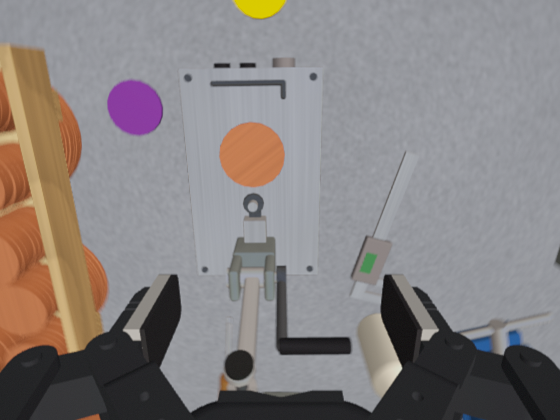

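The wrist view shows the lever fully up, with its foot at (238,365) well behind. The blank is free at (251,154), which is (0.4016, 0.2775). Moving over it and descending.

>>> {"api": "arm_command", "payload": {
  "series": [
    [20, -26, 0, 0, 85],
    [0, 0, 50, 0, 85],
    [0, 0, 50, 0, 85],
    [0, 0, 40, 0, 85],
    [0, 0, 0, 0, 85],
    [0, 0, 0, 0, 85]
  ]
}}

```text
clock: 8.8
eef_pos: [0.4021, 0.2781, 0.1284]
orientation: [180.0, 0.1, -178.5]
force: [0.5, 0.6, 0.4]
grip_width: 0.085
```

```bash
python3 - <<'E'
from h import *
import cv2
s=robot.state();print(s['eef_pos'],s['orientation'],s['force'])
P=optics.camera_params('wrist')['pose']
im=optics.get_image('wrist');cv2.imwrite("pics/w4.png",im)
h=cv2.cvtColor(im,cv2.COLOR_BGR2HSV);m=((h[...,0]<15)&(h[...,1]>110)).astype(np.uint8)
n,l,st,c=cv2.connectedComponentsWithStats(m)
for i in range(1,n):
  if st[i,4]>1500: print(st[i],c[i],hit('wrist',*c[i],.088,P))
E
```

```text
[0.40207289 0.27809713 0.12841072] [ 1.79959454e+02  9.18346468e-02 -1.78507090e+02] [0.4869493  0.64833964 0.43998512]
[   0  139   26  113 2012] [  9.92693837 197.55417495] [0.38252401 0.13127892 0.088     ]
[ 227  185  105   99 8050] [278.81763975 234.17515528] [0.40045169 0.27759597 0.088     ]
```

View pics/w4.png

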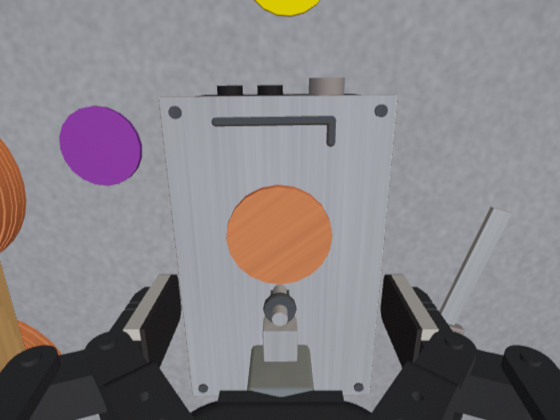

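The blank is centred between the fingers at (279,234), within about 1.5 mm. Descending and gripping.

>>> {"api": "arm_command", "payload": {
  "series": [
    [1.5, -0.5, 25, 0, 85],
    [0, 0, 20, 0, 85],
    [0, 0, 10, 0, 85],
    [0, 0, 0, 0, 85]
  ]
}}

```text
clock: 9.35
eef_pos: [0.4, 0.2774, 0.0726]
orientation: [180.0, 0.0, -178.4]
force: [-0.6, -0.4, 0.0]
grip_width: 0.0849
```

>>> {"api": "arm_command", "payload": {
  "series": [
    [0, 0, 0, 0, 40],
    [0, 0, 0, 0, 40],
    [0, 0, 0, 0, 40],
    [0, 0, 0, 0, 40],
    [0, 0, 0, 0, 40]
  ]
}}

```text
clock: 9.98
eef_pos: [0.4004, 0.2776, 0.0737]
orientation: [180.0, 0.1, -178.4]
force: [-1.6, -0.9, 6.9]
grip_width: 0.0572
```

>>> {"api": "arm_command", "payload": {
  "series": [
    [0, 0, -8, 0, 40],
    [0, 0, -15, 0, 40],
    [0, 0, -25, 0, 40],
    [0, 0, -35, 0, 40],
    [0, 0, -35, 0, 40],
    [0, 0, -20, 0, 40],
    [0, 0, 0, 0, 40]
  ]
}}

```text
clock: 10.85
eef_pos: [0.4007, 0.2778, 0.2124]
orientation: [179.9, 0.2, -178.4]
force: [-0.1, -0.1, -2.8]
grip_width: 0.0569
```

```bash
python3 - <<'E'
from h import *
import cv2
s=robot.state();print(s['eef_pos'],s['orientation'],s['force'],s['grip_width'])
P=optics.camera_params('wrist')['pose']
im=optics.get_image('wrist');cv2.imwrite("pics/w5.png",im)
h=cv2.cvtColor(im,cv2.COLOR_BGR2HSV);m=((h[...,0]<15)&(h[...,1]>110)).astype(np.uint8)
n,l,st,c=cv2.connectedComponentsWithStats(m)
for i in range(1,n):
  if st[i,4]>1500: print(st[i],c[i],hit('wrist',*c[i],s['eef_pos'][2]+.015,P)-s['eef_pos'])
E
```

```text
[0.40072417 0.277757   0.21237227] [ 179.89401587    0.23501078 -178.43314975] [-0.07462935 -0.10586983 -2.75681015] 0.056896073587887896
[   0  175   55  238 7203] [ 17.98806053 309.05122865] [ 0.01130808 -0.11064272  0.015     ]
[  211   226   140   127 14016] [280.67151826 289.55358162] [-0.00112865  0.00047005  0.015     ]
```

View pics/w5.png

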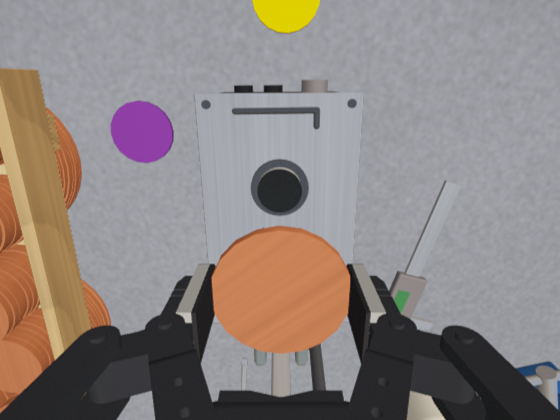

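Blank held at (281,290), 1 mm from the TCP axis, and the pad is empty. I'll carry it over the tray to a point beyond the window, so the wrist camera can see the window unobstructed.

>>> {"api": "arm_command", "payload": {
  "series": [
    [-4, -15, 0, 0, 40],
    [-8, -30, 0, 0, 40],
    [-9, -40, 0, 0, 40],
    [-9, -42, 0, 0, 40],
    [-9, -42, 0, 0, 40],
    [-9, -42, 0, 0, 40],
    [-9, -42, 0, 0, 40],
    [-9, -42, 0, 0, 40]
  ]
}}

```text
clock: 11.9
eef_pos: [0.4727, -0.018, 0.2087]
orientation: [180.0, -0.1, -178.5]
force: [0.6, 0.1, -1.6]
grip_width: 0.0571
```

>>> {"api": "arm_command", "payload": {
  "series": [
    [-9, -42, 0, 0, 40],
    [-9, -42, 0, 0, 40],
    [-9, -42, 0, 0, 40],
    [-9, -42, 0, 0, 40],
    [-8, -40, 0, 0, 40],
    [-4, -30, 0, 0, 40],
    [0, -15, 0, 0, 40],
    [0, 0, 0, 0, 40]
  ]
}}

```text
clock: 12.9
eef_pos: [0.5275, -0.2681, 0.2089]
orientation: [179.9, -0.1, -178.5]
force: [0.2, 1.2, -2.0]
grip_width: 0.0569
```

```bash
python3 - <<'E'
from h import *
import cv2
s=robot.state();print(s['eef_pos'],s['orientation'],s['force'],s['grip_width'])
P=optics.camera_params('wrist')['pose'];np.save('P6',P)
im=optics.get_image('wrist');cv2.imwrite("pics/w6.png",im)
print(pix('wrist',[.468,-.2666,.11],P))
E
```

```text
[ 0.52749848 -0.26810011  0.20891202] [ 1.79915269e+02 -9.34170238e-02 -1.78533305e+02] [ 0.22041299  1.2132316  -2.03484045] 0.05691924324207836
[284.10172239 119.00292357]
```

View pics/w6.png

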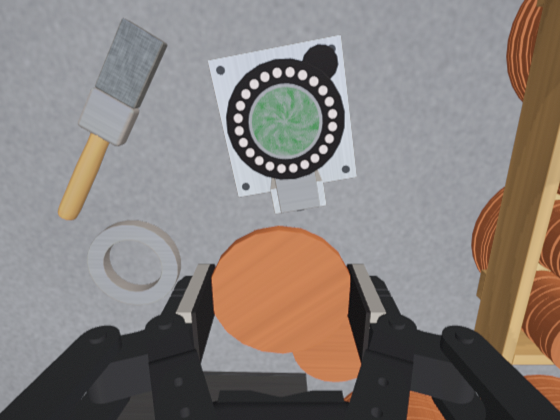

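The view shows the ring light centred at about (285.8,119.5), window centre (286,120), against a predicted (284,119). The blank is still held at about (281,290). I'll compute the remaining shift and check the blank's tilt by fitting its outline.

```bash
python3 - <<'E'
from h import *
import cv2
from scipy.optimize import least_squares
P=np.load('P6.npy');im=cv2.imread('pics/w6.png')
T=np.array([.5275,-.2681,.2089])
W=hit('wrist',285.8,119.5,.11,P);print('win',W)
h=cv2.cvtColor(im,cv2.COLOR_BGR2HSV);m=((h[...,0]<15)&(h[...,1]>110)).astype(np.uint8);m[345:]=0;m[:,:214]=0;m[:,346:]=0
c=max(cv2.findContours(m,0,cv2.CHAIN_APPROX_NONE)[0],key=len)[:,0,:].astype(float)
c=c[(c[:,1]<300)&(c[:,0]>216)&(c[:,0]<344)]   # upper rim, clear of pads
R=.03
def f(q):  # centre of top rim x,y,z rel TCP; slope about tool y
    n=np.array([np.sin(q[3]),0,np.cos(q[3])]);C=T+q[:3];o=P[:3,3];r=[]
    for u,v in c:
        d=ray('wrist',u,v,P)[1];X=o+d*(n@(C-o))/(n@d);r.append(np.linalg.norm(X-C)-R)
    return r
for zz in (None,):
    s=least_squares(lambda q:np.r_[f(q),(q[2]-.0145)*5],[0,0,.0145,0]);print(s.x,s.cost)
s0=least_squares(lambda q:f([q[0],q[1],.0145,0]),[0,0]);print('level fit',s0.x,np.std(s0.fun))
d=W-T-np.r_[s0.x,0];a=np.radians(-178.5);print('tool x,y mm',1e3*(d[0]*np.cos(a)+d[1]*np.sin(a)),1e3*(d[0]*np.sin(a)-d[1]*np.cos(a)))
E
```

```text
win [ 0.46829486 -0.26546009  0.11      ]Traceback (most recent call last):
  File "<stdin>", line 17, in <module>
    return func(*args, **kwargs)
    result = trf(vector_fun.fun, vector_fun.jac, x0, f0, J0, lb, ub, ftol, xtol,
                 gtol, max_nfev, x_scale, loss_function, tr_solver,
                 tr_options.copy(), verbose, callback=callback_wrapped)
    return trf_no_bounds(
        fun, jac, x0, f0, J0, ftol, xtol, gtol, max_nfev, x_scale,
        loss_function, tr_solver, tr_options, verbose, callback=callback)
    J = jac(x)
    self._update_jac()
    ~~~~~~~~~~~~~~~~^^
    self.J = self.jac_wrapped(xp_copy(self.x), f0=self.f)
             ~~~~~~~~~~~~~~~~^^^^^^^^^^^^^^^^^^^^^^^^^^^^
    J, dct = approx_derivative(
             ~~~~~~~~~~~~~~~~~^
        self.fun,
        ^^^^^^^^^
    ...<2 lines>...
        **self.finite_diff_options,
        ^^^^^^^^^^^^^^^^^^^^^^^^^^^
    )
    ^
    J, _nfev = _dense_difference(fun_wrapped, x0, f0, h,
               ~~~~~~~~~~~~~~~~~^^^^^^^^^^^^^^^^^^^^^^^^
                             use_one_sided, method,
                             ^^^^^^^^^^^^^^^^^^^^^^
                             mf)
                             ^^^
    df = [f_eval - f0 for f_eval in f_evals]
                                    ^^^^^^^
    f = np.atleast_1d(self.fun(x, *self.args, **self.kwargs))
                      ~~~~~~~~^^^^^^^^^^^^^^^^^^^^^^^^^^^^^^
    return np.atleast_1d(self.fun(x))
                         ~~~~~~~~^^^
    return self.f(x, *self.args, **self.kwargs)
           ~~~~~~^^^^^^^^^^^^^^^^^^^^^^^^^^^^^^
  File "<stdin>", line 17, in <lambda>
  File "<stdin>", line 14, in f
  File "h.py", line 4, in ray
    p=optics.camera_params(n); P=p['pose'] if P is None else P
ValueError: time passes only in moves, steps and waits
```

```bash
python3 - <<'E'
import numpy as np, cv2
from scipy.optimize import least_squares
P=np.load('P6.npy');im=cv2.imread('pics/w6.png')
T=np.array([.5275,-.2681,.2089]);W=np.array([.4683,-.2655,.11])
F=210/np.tan(np.radians(61.0825/2));o=P[:3,3]
h=cv2.cvtColor(im,cv2.COLOR_BGR2HSV);m=((h[...,0]<15)&(h[...,1]>110)).astype(np.uint8);m[:,:214]=0;m[:,346:]=0
c=max(cv2.findContours(m,0,cv2.CHAIN_APPROX_NONE)[0],key=len)[:,0,:].astype(float)
c=c[(c[:,0]>218)&(c[:,0]<342)&((c[:,1]<270)|((c[:,1]>330)&(c[:,0]<290)))&(c[:,1]<360)]
D=np.c_[(c[:,0]-280.442)/F,-(c[:,1]-203.983)/F,-np.ones(len(c))]@P[:3,:3].T
def f(q):
    n=np.array([np.sin(q[3]),0,np.cos(q[3])]);C=T+q[:3]
    X=o+D*((n@(C-o))/(D@n))[:,None];return np.linalg.norm(X-C,axis=1)-.03
s=least_squares(lambda q:f([q[0],q[1],.0145,q[2]]),[0,0,0],loss='soft_l1',f_scale=3e-4);print('tilt fit',s.x,np.median(abs(s.fun)))
s0=least_squares(lambda q:f([q[0],q[1],q[2],0]),[0,0,.0145],loss='soft_l1',f_scale=3e-4);print('level fit',s0.x,np.median(abs(s0.fun)))
d=W-T-np.r_[s.x[:2],0];a=np.radians(-178.5);print('tool x,y mm',1e3*(d[0]*np.cos(a)+d[1]*np.sin(a)),1e3*(d[0]*np.sin(a)-d[1]*np.cos(a)))
E
```

```text
tilt fit [ 0.00112883  0.00058724 -0.00535392] 0.00017295590499374902
level fit [0.00108261 0.00053626 0.0145925 ] 0.00018697613953842784
tool x,y mm 60.25547276450835 3.5912962229200467
```

Tilt fits at −0.3°. The underside is about 8.6 mm above the TCP, so the target TCP is roughly (0.467, −0.266, 0.113).

>>> {"api": "arm_command", "payload": {
  "series": [
    [20, 1.2, 0, 0, 40],
    [20, 1.2, 0, 0, 40],
    [20, 1.2, 0, 0, 40],
    [0, 0, 25, 0, 40],
    [0, 0, 25, 0, 40],
    [0, 0, 20, 0, 40],
    [0, 0, 10, 0, 40],
    [0, 0, 0, 0, 40]
  ]
}}

```text
clock: 13.95
eef_pos: [0.4681, -0.2644, 0.1297]
orientation: [179.9, -0.0, -178.4]
force: [0.5, 1.2, -1.4]
grip_width: 0.0571
```

>>> {"api": "arm_command", "payload": {
  "series": [
    [1, -1.7, 5, 0, 40],
    [0, 0, 5, 0, 40],
    [0, 0, 4, 0, 40],
    [0, 0, 2, 0, 40],
    [0, 0, 0, 0, 40],
    [0, 0, 0, 0, 40],
    [0, 0, 0, 0, 40]
  ]
}}

```text
clock: 14.82
eef_pos: [0.4676, -0.2673, 0.1141]
orientation: [-180.0, 0.0, -178.4]
force: [-0.2, -0.4, -1.5]
grip_width: 0.0571
```

```bash
python3 - <<'E'
from h import *
import cv2
s=robot.state();print(s['eef_pos'],s['orientation'],s['force'],s['qd'],s['grip_width'])
t=optics.get_image('top');sc=optics.get_image('scene');w=optics.get_image('wrist')
f=lambda im,x,y,w,h:cv2.resize(im[y:y+h,x:x+w],(400,300),interpolation=cv2.INTER_CUBIC)
cv2.imwrite("pics/c7.png",cv2.convertScaleAbs(np.vstack([np.hstack([f(t,140,170,120,90),f(t,330,195,80,60)]),np.hstack([f(w,140,180,280,210),f(sc,160,235,100,75)])]),alpha=1.3))
print(pix('top',[.468,-.2662,.128]),pix('scene',[.468,-.2662,.128]))
E
```

```text
[ 0.46755681 -0.26733503  0.11414498] [-1.79993974e+02  1.74510552e-02 -1.78435897e+02] [-0.15186554 -0.39895444 -1.51902931] [-0.10682547  0.08152206 -0.00198415 -0.00897423  0.03957586 -0.05214935] 0.057075773374170954
[379.72727055 224.32323593] [203.62819648 271.66708946]
```

View pics/c7.png

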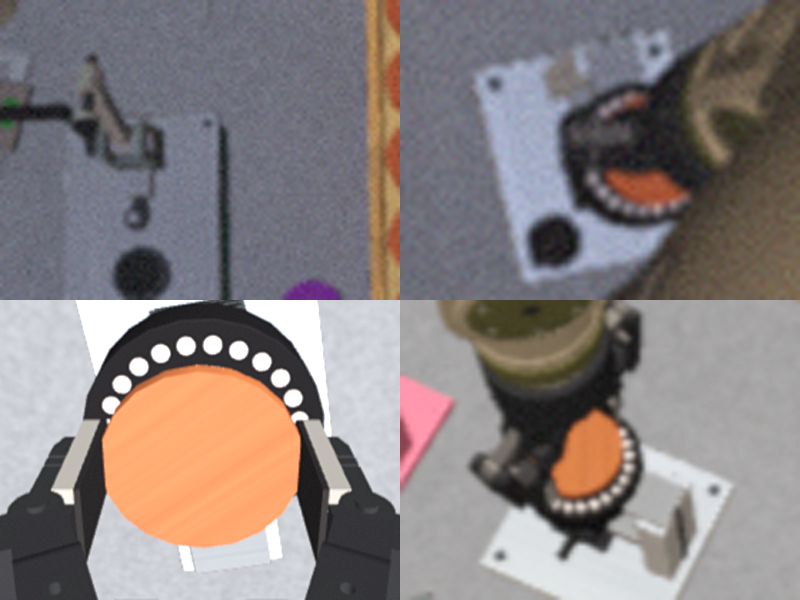

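The composite shows the lever upright, the pad empty, and the blank level over the ring with a gap all round. The ring centre is at x≈204–205 in the wrist crop and the blank at about 201.5, which means roughly 1.2 mm still to go in +y. The TCP reading gives the same figure.

>>> {"api": "arm_command", "payload": {
  "series": [
    [0, 1.2, 0, 0, 40],
    [0, 0, 0, 0, 40],
    [0, 0, 0, 0, 40],
    [0, 0, 0, 0, 40]
  ]
}}

```text
clock: 15.48
eef_pos: [0.4675, -0.2661, 0.114]
orientation: [180.0, 0.0, -178.4]
force: [0.8, 0.1, -1.2]
grip_width: 0.0566
```

```bash
python3 - <<'E'
from workcell import robot, hand_in
s=robot.state();print(s['clock'],s['eef_pos'],s['force'],s['grip_width']);print(hand_in())
E
```

```text
15.475 [ 0.46745759 -0.266051    0.11397633] [ 0.76182638  0.06258789 -1.20650558] 0.05658265301610853
the job is handed in; nothing more can be done
None
```

I raised the lift lever until it pressed on its stop, took the blank off its pad and carried it over the tray. It is handed in at 15.5 s, held over the camera window.

**Last checks, all from measurement (no verdict is reported):**
- **Position:** the tool (TCP) is at (0.4675, −0.2661, 0.114), about 0.3 mm from the position I worked out from the pictures. The blank should be centred to about 1–2 mm.
- **Height:** the underside is about 12.5 mm above the window, estimated from the tool height and a fit of the blank's outline.
- **Level:** that outline fit, taken before the final descent, gave a tilt of 0.3°. The tool reads 0° from vertical.
- **Contact:** the tool force shows little more than the blank's weight, with no sign of contact with the camera.
- **Lever:** it was still upright in the last top view. I could not read its angle directly.
- **Bystanders:** I did not recheck each loose item by measurement, and I saw none disturbed in the pictures.

**Disagreements:**
- Forces reached about 27 N while leading the lever round, because my path ran slightly off its true arc. I corrected it partway.
- The gripper reads about 2–3 mm narrower than the real size, 9.7 mm on the 12 mm bar and 57 mm on the 60 mm blank. Both grips held.

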